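Turn over the flux bottle at the laptop repair bench

ROBOT

A 6-joint arm with a two-finger parallel gripper is mounted at the origin on the work surface. World frame = base frame: x ahead of the robot, y to its left, z up, the work surface at z = 0. Lengths are in mm, angles in rad, forces in N, time in s.
With the tool pointing down it reaches from about 400 to 825 mm from the base axis. Payload 7 kg.
Tool frame: the origin (TCP) lies at the very end of the fingers, on their centre line; the grasp point (between the pads) lies 19 mm behind it; z points along the fingers, y is the direction in which the jaws open and shut (so a half turn about z gives the same grasp; the last joint's range is limited). The gripper opens to 88 mm and grips with 3 to 60 N. Pads are 19 mm wide; open, the fingers measure 130 mm over their backs; the gripper's body (78 mm by 193 mm) begins 47 mm behind the grasp point.
Start: joints at [1.434, 0.359, 0.012, 0, -1.224, -0.288], TCP at [278.199, 614.98, 226.561] pointing down, gripper open.
Joint ranges: [-3.07, 3.07], [-1.43, 2.12], [-1.02, 1.25], [-3.03, 1.67], [-3.05, -0], [-3.03, 3.03]. Speed limits (rad/s): [2.39, 2.39, 3.01, 3.14, 3.14, 3.14].

INTERFACE

Orientations are given as a unit quaternion [x, y, z, w].
In Python, from plant import bot gives the robot as it stands. Calls block until the motion is done:
- bot.move_ptp(position, orientation): joint-space move of the TCP to a pose.
- bot.line_to(position, velocity=150, ori=None): straight line of the TCP; ori=None keeps the orientation; velocity is the mean speed in mm/s.
- bot.move_joints(angles): joint-space move.
- bot.move_gripper(opening, force=None): finger opening in mm; force is the grip in N (None keeps the last); returns when the fingers have stopped.
- bot.pause(seconds).
- bot.solve_ik(position, orientation): joint angles nearest the present ones, or None.
- bot.read_state(): the state.
- bot.camera(name): name is "scene" or "top"; returns the picture (480x640x3 uint8, red, green, blue); there is no depth.
- bot.get_calibration(name): a dict with "fx", "fy", "cx", "cy" (pixels), "distortion" ([k1, k2, p1, p2, k3] as OpenCV has them; the pictures are not rectified), "view" (4x4, takes a point from world to camera coordinates). Camera axes: x right, y up, looking along -z (the intrinsics and any distortion apply to the point x, -y, -z); pixel columns grow to the right and rows downward; lengths in mm; the calibration is good to about 2 mm. A picture is of the moment at which its call begins. get_calibration takes no time and is no camera call.
A pose or a line that the arm cannot do raises bot.Unreachable and nothing moves.
- bot.close_job(): hands the job in, once; it reports no verdict.
The state is a dict: "t": time; "joint_pos": joint angles; "qvel": joint speeds; "tau": joint torques, N m; "tcp_pos": TCP position; "eef_rot": TCP orientation; "contact_force": force on the tool from outside, world axes, zero at the start; "moment": the same for the moment, N m; "width": finger opening in mm.
Only numpy, scipy, OpenCV 4.12 (cv2) and the standard library are available. Lean on these libraries where they do the work, as an engineer would, in place of code of your own. Each camera call takes 0.05 s, during which the arm holds its last target. There are 200 camera calls.

TASK

The flux in the tall white bottle has settled. Pick that bottle up from the wooden riser, turn it upside down in the air so that its cap points steeply downwards and keep it so for about a second, then stand it upright again, wholly on the round rubber coaster on the riser, and let go. Leave the short bottle and the metal tin where they stand.

Things in the scene. Friction and masses are not known exactly. Their poses are not given: they have to be found in the camera images.
- tall_bottle_mid (a point): Centre (half-way up, on the axis) of the tall flux bottle: round, white plastic, 46 mm in diameter, 150 mm tall in all. Straight body up to 105 mm from its foot, then a shoulder and a narrow black screw cap (26 mm wide, 32 mm high), firmly closed. About 0.14 kg, loose. z points from foot to cap; the foot lies 75 mm below this point. It starts upright on the wooden riser, whose top is 100 mm above the bench.
- coaster_top (a point): Centre of the top face of the round dark rubber coaster, 90 mm in diameter and 4 mm thick, lying fixed on the wooden riser in the same row as the containers; its top is 104 mm above the bench. z points up. The row runs roughly across the robot's front (along y), the four places about 150 mm apart, in any order.
- short_bottle_mid (a point): Centre of the short bottle, a bystander: the same shape as the tall one and also 46 mm in diameter, but only 95 mm tall; it stands loose on the riser.
- tin_mid (a point): Centre of the squat round metal tin, a bystander: 69 mm in diameter over its lid, 60 mm tall; it stands loose on the riser.
There are look-alikes about, which are no part of the job. Leave any blue look-alike of the part that bears tall_bottle_mid alone.

How it is judged:
By the outcome, as a careful person would: the job done as asked, in the order asked, and still so for the second after the job is handed in, with the robot touching nothing.
It also fails if it takes over 54 s, if anything falls off the work surface, if the arm or the gripper's body presses on something with over 40 N, if the wrist force passes 120 N, or if a joint passes its speed limit or range.

## Working session

There is one attempt and no reset: what is moved stays moved. The work goes in short steps, each a Python script; the robot and the scene stay as the last script left them, time stands still between calls to the robot, and variables do not carry over. Pictures are saved under pics/ and viewed, about 8 in all and at most 12, crops included, and the job is handed in when it is done.

```bash
mkdir -p pics; ls; python3 - <<'E'
from plant import bot
import cv2,numpy as np
for n in("scene","top"):
    im=bot.camera(n); cv2.imwrite(f"pics/{n}0.png",im[:,:,::-1]); c=bot.get_calibration(n)
    print(n,c["fx"],c["fy"],c["cx"],c["cy"],c["distortion"]); V=np.array(c["view"]);print(V.round(3)); print(-V[:3,:3].T@V[:3,3])
s=bot.read_state();print(s["t"],s["tcp_pos"],s["eef_rot"],s["contact_force"],s["width"])
E
```

```text
pics
scene 547.1564212709906 547.1564212709906 316.10877765079294 234.6001902046936 [-0.10098474  0.          0.          0.          0.        ]
[[-8.040000e-01  5.940000e-01 -1.100000e-02  4.258300e+02]
 [-4.850000e-01 -6.460000e-01  5.890000e-01  2.283240e+02]
 [ 3.430000e-01  4.800000e-01  8.080000e-01 -1.409497e+03]
 [ 0.000000e+00  0.000000e+00  0.000000e+00  1.000000e+00]]
[ 936.43611864  570.32610827 1008.94059603]
top 489.92098572444127 489.92098572444127 322.4245414799498 236.93471925687575 [-0.07139826  0.          0.          0.          0.        ]
[[ 2.20000e-02 -1.00000e+00  1.60000e-02  2.04460e+01]
 [ 9.87000e-01  2.40000e-02  1.57000e-01 -5.68913e+02]
 [-1.57000e-01  1.30000e-02  9.87000e-01 -8.86617e+02]
 [ 0.00000e+00  0.00000e+00  0.00000e+00  1.00000e+00]]
[421.82362396  45.45568523 964.45190674]
0.1 [278.04943278 614.60524678 225.75909584] [ 9.77518522e-01 -2.10848327e-01 -7.75453910e-05  7.18589919e-04] [-0.46278765  0.44422789  0.05429432] 87.33332227331962
```

View pics/scene0.png

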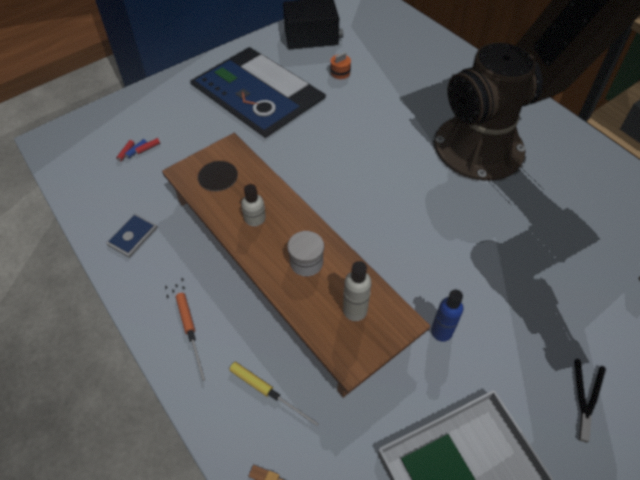

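View pics/top0.png

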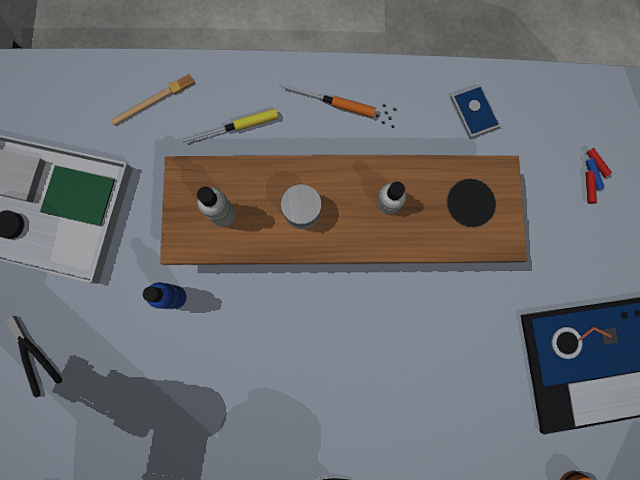

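The row from left to right in the top view is: tall bottle (cap ~207,197), tin (301,205), short bottle (cap ~397,190) and coaster (471,203). In the scene view the tall bottle is at (357,293). The blue look-alike stands on the bench at (450,315).

```bash
cat > h.py <<'E'
from plant import bot
import cv2,numpy as np
from scipy.spatial.transform import Rotation as R
def ray(n,px):
    c=bot.get_calibration(n);V=np.array(c["view"]);K=np.array([[c["fx"],0,c["cx"]],[0,c["fy"],c["cy"]],[0,0,1]])
    u=cv2.undistortPoints(np.array([[px]],float),K,np.array(c["distortion"],float))[0,0]
    d=V[:3,:3].T@np.array([u[0],-u[1],-1]);return -V[:3,:3].T@V[:3,3],d/np.linalg.norm(d)
def onplane(n,px,z):
    o,d=ray(n,px);return o+d*(z-o[2])/d[2]
def tri(a,b):
    (o1,d1),(o2,d2)=ray("scene",a),ray("top",b)
    t=np.linalg.lstsq(np.c_[d1,-d2],o2-o1,rcond=None)[0];p,q=o1+d1*t[0],o2+d2*t[1]
    return (p+q)/2,np.linalg.norm(p-q)
def blob(im,roi,f):
    x0,y0,x1,y1=roi;m=f(im[y0:y1,x0:x1].astype(int)).astype(np.uint8)
    n,l,s,c=cv2.connectedComponentsWithStats(m);k=1+np.argmax(s[1:,4]);return c[k]+[x0,y0],s[k]
dark=lambda a:a.max(2)<50
def tool(yaw,pitch=0,roll=0):
    # z along yaw, pitched down by pitch; tool x = up (roll 0), y = z cross x
    z=np.array([np.cos(yaw)*np.cos(pitch),np.sin(yaw)*np.cos(pitch),-np.sin(pitch)])
    x=np.array([np.cos(yaw)*np.sin(pitch),np.sin(yaw)*np.sin(pitch),np.cos(pitch)])
    return (R.from_matrix(np.c_[x,np.cross(z,x),z])*R.from_euler('z',roll)).as_quat()
E
python3 - <<'E'
from h import *
S=cv2.imread("pics/scene0.png");T=cv2.imread("pics/top0.png")
white=lambda a:(a.min(2)>85)&(a.max(2)-a.min(2)<25)
cs=blob(S,(340,255,380,290),dark);ct=blob(T,(190,180,222,212),dark);print(cs,ct,*tri(cs[0],ct[0]))
ws=blob(S,(335,255,380,330),white);wt=blob(T,(185,180,240,232),white);print("white",ws,wt,*tri(ws[0],wt[0]))
k=blob(T,(440,170,510,235),dark);ks=blob(S,(190,150,245,195),dark)
print("coaster",k,ks,onplane("top",k[0],104),onplane("scene",ks[0],104))
print("tin",onplane("top",(301,205),160));
cs=blob(S,(240,178,262,203),dark);ct=blob(T,(380,175,412,206),dark);print("short",cs,ct,*tri(cs[0],ct[0]))
for n,px in(("top",[(165,157),(519,156),(526,261),(162,263)]),("scene",[(235,134),(430,325),(345,385),(165,172)])): print([onplane(n,p,100)[:2].round() for p in px])
p=np.array([590,260,175.])
for y in(0,.2,.4,.6):
  for pt in(0,.2,.4):
    for r in(0,np.pi): 
      q=tool(y,pt,r);z=R.from_quat(q).as_matrix()[:,2]
      for nm,pp in(("pick",p),("coast",np.array([590,-190,179.]))):
        j=bot.solve_ik(pp+19*z,q);print(y,pt,round(r),nm,None if j is None else np.round(j,2))
E
```

```text
(array([358.4 , 271.56]), array([ 12,   7,  14,  20, 225], dtype=int32)) (array([206.69473684, 196.11929825]), array([  7,   7,  20,  20, 285], dtype=int32)) [596.87642386 214.51303345 234.63022244] 0.09976292879882957
white (array([359.4665127 , 288.88452656]), array([ 12,  19,  24,  29, 433], dtype=int32)) (array([211.68874172, 204.91059603]), array([ 12,   8,  27,  28, 302], dtype=int32)) [594.76094669 218.29026152 180.84094523] 1.347184743983987
coaster (array([470.91335942, 202.46115148]), array([   7,    9,   49,   48, 1789], dtype=int32)) (array([217.25786925, 175.437046  ]), array([  9,  12,  38,  28, 826], dtype=int32)) [ 629.02085935 -234.53009174  104.        ] [ 631.99775278 -231.86490986  104.        ]
tin [603.35151254  72.29717459 160.        ]
short (array([250.29447853, 192.87730061]), array([  5,   7,  12,  17, 163], dtype=int32)) (array([395.57563025, 190.4789916 ]), array([  7,   7,  18,  18, 238], dtype=int32)) [627.91831703 -84.19837579 178.85407234] 0.29904689404525003
[array([701., 328.]), array([ 722., -331.]), array([ 524., -335.]), array([506., 318.])]
[arr
[... 1566 characters left out ...]
-0.75  1.25]
0.4 0.4 3 coast [-0.8   0.34 -0.37 -1.48 -1.04  0.61]
0.6 0 0 pick [-0.25  0.75 -0.81 -2.3  -1.56 -1.58]
0.6 0 0 coast [-0.94  0.68 -0.27 -1.6  -1.55 -2.19]
0.6 0 3 pick [-0.25  0.75 -0.81 -2.3  -1.56  1.56]
0.6 0 3 coast [-0.94  0.68 -0.27 -1.6  -1.55  0.95]
0.6 0.2 0 pick [-0.21  0.48 -0.78 -2.26 -1.16 -1.82]
0.6 0.2 0 coast [-0.88  0.53 -0.27 -1.49 -1.37 -2.36]
0.6 0.2 3 pick [-0.21  0.48 -0.78 -2.26 -1.16  1.32]
0.6 0.2 3 coast [-0.88  0.53 -0.27 -1.49 -1.37  0.79]
0.6 0.4 0 pick [-0.07  0.25 -0.64 -2.08 -0.71 -2.2 ]
0.6 0.4 0 coast [-0.79  0.41 -0.25 -1.35 -1.19 -2.56]
0.6 0.4 3 pick [-0.07  0.25 -0.64 -2.08 -0.71  0.94]
0.6 0.4 3 coast [-0.79  0.41 -0.25 -1.35 -1.19  0.58]
```

```bash
cat >> h.py <<'E'
B=np.array([596,216,185.]);C=np.array([630.5,-233.2,191.])  # grasp points, 85 mm above the foot (+2 at coaster)
def tcp(g,q,back=0): return np.array(g)+(19-back)*R.from_quat(q).as_matrix()[:,2]
E
python3 - <<'E'
from h import *
def t(nm,g,q,b=0):
    j=bot.solve_ik(tcp(g,q,b),q);print(nm,None if j is None else np.round(j,2))
for y in(.2,.3,.4):
  for p in(.3,.35,.4):
    q=tool(y,p);print("--",y,p)
    t("pick",B,q);t("back100",B,q,100);t("high",B+[0,0,200],q,100);t("lift",B+[0,0,200],q)
for y in(0,.2,.4):
    q=tool(y,.35);print("coaster",y);t("place",C,q);t("above",C+[0,0,60],q);t("back",C,q,110)
print("flip")
for g in([600,100,400],[600,0,400],[600,-100,400]):
  for y in(.3,.6):
   for p in(.35,0,-.2,-.35):
    for r in(0,np.pi):t((g,y,p,round(r)),g,tool(y,p,r))
s=bot.read_state();t("up",0,s["eef_rot"]) if 0 else print(bot.solve_ik([300,560,450],s["eef_rot"]))
E
```

```text
-- 0.2 0.3
pick [-0.13  0.37 -1.01 -2.79 -1.1  -1.64]
back100 None
high None
lift [ 0.17 -0.18 -0.5  -2.13 -0.03 -2.57]
-- 0.2 0.35
pick [-0.12  0.31 -0.98 -2.77 -0.95 -1.68]
back100 None
high None
lift None
-- 0.2 0.4
pick [-0.1   0.25 -0.94 -2.75 -0.81 -1.73]
back100 [-0.15 -0.05 -0.98 -2.54 -0.59 -1.95]
high None
lift None
-- 0.3 0.3
pick [-0.19  0.35 -0.93 -2.59 -1.02 -1.73]
back100 None
high None
lift None
-- 0.3 0.35
pick [-0.17  0.28 -0.89 -2.56 -0.87 -1.8 ]
back100 [-0.24 -0.   -0.95 -2.32 -0.72 -2.05]
high [-2.18 -1.43 -0.54 -2.13 -2.39  2.18]
lift None
-- 0.3 0.4
pick [-0.14  0.23 -0.84 -2.52 -0.73 -1.88]
back100 [-0.15 -0.07 -0.86 -2.24 -0.53 -2.22]
high [-2.19 -1.42 -0.49 -2.14 -2.42  2.16]
lift None
-- 0.4 0.3
pick [-0.22  0.33 -0.84 -2.4  -0.96 -1.85]
back100 [-0.35  0.09 -0.92 -2.17 -0.9  -2.05]
high [-2.25 -1.39 -0.62 -2.26 -2.52  2.19]
lift None
-- 0.4 0.35
pick [-0.18  0.27 -0.8  -2.36 -0.82 -1.95]
back100 [-0.26 -0.   -0.85 -2.1  -0.73 -2.22]
high [-2.26 -1.38 -0.58 -2.27 -2.54  2.17]
lift None
-- 0.4 0.4
pick [-0.14  0.21 -0.75 -2.3  -0.69 -2.05]
back100 [-0.15 -0
[... 3067 characters left out ...]
[600, -100, 400], 0.3, -0.35, 3) [-0.89  0.38 -0.62 -2.07 -1.67  1.04]
([600, -100, 400], 0.6, 0.35, 0) None
([600, -100, 400], 0.6, 0.35, 3) [-0.61  0.03 -0.19 -1.28 -1.16  0.09]
([600, -100, 400], 0.6, 0, 0) [-0.82  0.19 -0.31 -1.64 -1.44 -2.64]
([600, -100, 400], 0.6, 0, 3) [-0.82  0.19 -0.31 -1.64 -1.44  0.5 ]
([600, -100, 400], 0.6, -0.2, 0) [-0.87  0.32 -0.37 -1.79 -1.62 -2.44]
([600, -100, 400], 0.6, -0.2, 3) [-0.87  0.32 -0.37 -1.79 -1.62  0.7 ]
([600, -100, 400], 0.6, -0.35, 0) [-0.87  0.44 -0.4  -1.88 -1.76 -2.32]
([600, -100, 400], 0.6, -0.35, 3) [-0.87  0.44 -0.4  -1.88 -1.76  0.83]
[ 1.38555822e+00  2.43142434e-01  3.41170750e-01 -1.95090689e-04
 -1.67025707e+00 -2.39666672e-01]
```

```bash
cat >> h.py <<'E'
PI=np.pi
QP=tool(.3,.35,PI)
def rep(n=""):
    s=bot.read_state();print(n,"t%.1f"%s["t"],np.round(s["joint_pos"],2),np.round(s["tcp_pos"],1),"F",np.round(s["contact_force"],1),"w%.1f"%s["width"])
E
python3 - <<'E'
from h import *
for g in([600,100,400],[600,150,400],[600,50,400],[600,50,350]):
  for b in(0,60,110,150): 
    for p in(0,.15):
      q=tool(.3,p,PI);j=bot.solve_ik(tcp(g,q,b),q);print(g,b,p,None if j is None else np.round(j,2))
rep()
s=bot.read_state();bot.move_ptp([300,560,450],s["eef_rot"]);rep()
E
```

```text
[600, 100, 400] 0 0 [-0.43 -0.09 -0.7  -2.14 -0.92  0.81]
[600, 100, 400] 0 0.15 [-0.24 -0.19 -0.55 -1.88 -0.57  0.45]
[600, 100, 400] 60 0 [-0.53 -0.21 -0.75 -2.01 -0.96  0.68]
[600, 100, 400] 60 0.15 [-0.25 -0.33 -0.6  -1.72 -0.55  0.27]
[600, 100, 400] 110 0 [-0.64 -0.32 -0.78 -1.89 -1.01  0.55]
[600, 100, 400] 110 0.15 [-0.24 -0.45 -0.63 -1.58 -0.53  0.1 ]
[600, 100, 400] 150 0 [-0.75 -0.41 -0.8  -1.79 -1.1   0.45]
[600, 100, 400] 150 0.15 [ 0.14 -0.59 -0.68 -1.22 -0.17 -0.33]
[600, 150, 400] 0 0 [-0.32 -0.08 -0.74 -2.27 -0.87  0.92]
[600, 150, 400] 0 0.15 [-0.14 -0.19 -0.58 -2.01 -0.49  0.56]
[600, 150, 400] 60 0 [-0.4  -0.22 -0.79 -2.14 -0.87  0.78]
[600, 150, 400] 60 0.15 [-0.11 -0.33 -0.61 -1.83 -0.42  0.35]
[600, 150, 400] 110 0 [-0.48 -0.35 -0.82 -2.   -0.88  0.62]
[600, 150, 400] 110 0.15 [ 0.02 -0.46 -0.63 -1.62 -0.28  0.1 ]
[600, 150, 400] 150 0 [-0.54 -0.47 -0.83 -1.88 -0.9   0.47]
[600, 150, 400] 150 0.15 [-2.28 -1.23 -0.72 -2.05 -2.51 -0.67]
[600, 50, 400] 0 0 [-0.54 -0.07 -0.65 -2.03 -0.98  0.72]
[600, 50, 400] 0 0.15 [-0.36 -0.18 -0.53 -1.79 -0.67  0.39]
[600, 50, 4
[... 305 characters left out ...]
0 0.15 [-0.6  -0.48 -0.62 -1.5  -0.89  0.07]
[600, 50, 350] 0 0 [-0.59  0.07 -0.73 -2.1  -1.12  0.93]
[600, 50, 350] 0 0.15 [-0.46 -0.07 -0.62 -1.92 -0.81  0.62]
[600, 50, 350] 60 0 [-0.72 -0.01 -0.79 -1.98 -1.19  0.86]
[600, 50, 350] 60 0.15 [-0.54 -0.19 -0.66 -1.79 -0.85  0.49]
[600, 50, 350] 110 0 [-0.85 -0.09 -0.83 -1.86 -1.26  0.79]
[600, 50, 350] 110 0.15 [-0.63 -0.3  -0.69 -1.68 -0.92  0.38]
[600, 50, 350] 150 0 [-0.97 -0.14 -0.85 -1.77 -1.35  0.73]
[600, 50, 350] 150 0.15 [-0.73 -0.38 -0.71 -1.6  -1.01  0.3 ]
 t0.1 [ 1.43  0.36  0.01 -0.   -1.22 -0.29] [278.  614.6 225.8] F [-0.5  0.4  0.1] w87.3
 t1.0 [ 1.39  0.24  0.34 -0.   -1.67 -0.24] [299.7 559.9 448.9] F [ 0.1  0.5 -0.5] w87.9
```

```bash
python3 - <<'E'
from h import *
q=tool(.3,0,PI)
bot.move_ptp(tcp([600,150,400],q,110),q);rep("high")
bot.move_ptp(tcp(B,QP,100),QP);rep("pre")
for n in("scene","top"): cv2.imwrite(f"pics/{n}1.png",bot.camera(n)[:,:,::-1])
a,b=[cv2.imread(f"pics/{n}1.png") for n in("scene","top")]
cv2.imwrite("pics/pre.png",np.hstack([cv2.resize(a[130:430,250:550],(400,400)),cv2.resize(b[130:430,60:360],(400,400))]))
E
```

```text
high t3.1 [-0.48 -0.35 -0.81 -2.   -0.88  0.62] [513.2 123.6 400. ] F [-0.6  0.2 -0.1] w87.8
pre t3.9 [-0.24 -0.   -0.94 -2.32 -0.72  1.09] [523.7 193.9 213.4] F [ 0.6 -0.9  0. ] w87.6
```

View pics/pre.png

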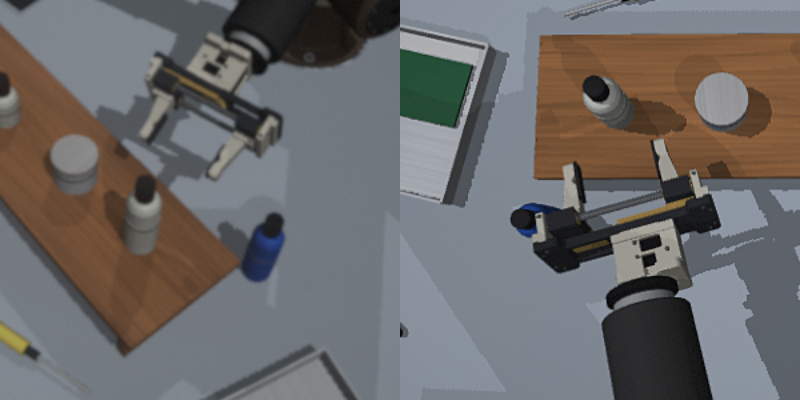

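The left and right crops show the open fingers pointing at the tall bottle, between tin and edge. The gripper body sits above the blue bottle and clear of it. Next I close in, grip and lift.

```bash
python3 - <<'E'
from h import *
bot.line_to(tcp(B,QP),80);rep("at")
bot.move_gripper(30,35);rep("grip")
bot.line_to(tcp(B+[0,0,25],QP),50);bot.pause(.2);rep("lift")
for n in("scene","top"): cv2.imwrite(f"pics/{n}2.png",bot.camera(n)[:,:,::-1])
a,b=[cv2.imread(f"pics/{n}2.png") for n in("scene","top")]
cv2.imwrite("pics/lift.png",np.hstack([cv2.resize(a[130:430,250:550],(400,400)),cv2.resize(b[130:430,60:360],(400,400))]))
E
```

```text
at t5.4 [-0.17  0.28 -0.89 -2.56 -0.87  1.34] [612.7 221.3 178.8] F [ 0.6 -0.1  0.2] w87.7
grip t6.2 [-0.17  0.28 -0.89 -2.56 -0.87  1.34] [613.1 221.3 178.5] F [ 0.3 -0.  -0.9] w45.3
lift t7.0 [-0.15  0.19 -0.84 -2.51 -0.76  1.24] [612.9 221.2 202.7] F [-0.  -0.5 -1.6] w45.1
```

View pics/lift.png

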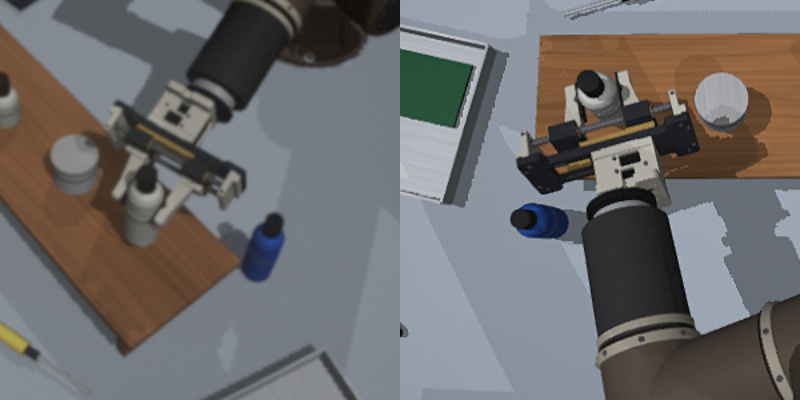

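The bottle is held: width is 45 mm, the bottle is upright between the pads and off the wood, and the tin and blue bottle have not moved. Next comes the lift and the turn.

```bash
python3 - <<'E'
from h import *
bot.move_gripper(30,45)
for g,p in(([596,210,400],0),([600,60,420],-.25)):
    q=tool(.3,p,PI);bot.move_ptp(tcp(g,q),q);rep()
j=np.array(bot.read_state()["joint_pos"]);
q=tool(.3,-.25,0);print(np.round(bot.solve_ik(tcp([600,60,420],q),q),2))
for k in(1,2,3):
    jj=j.copy();jj[5]-=k*PI/3;bot.move_joints(jj)
rep("flipped");
for n in("scene","top"): cv2.imwrite(f"pics/{n}3.png",bot.camera(n)[:,:,::-1])
a,b=[cv2.imread(f"pics/{n}3.png") for n in("scene","top")]
cv2.imwrite("pics/flip.png",np.hstack([cv2.resize(a[80:380,200:500],(400,400)),cv2.resize(b[130:430,160:460],(400,400))]))
bot.pause(1.4);rep("held")
E
```

```text
t8.1 [-0.19 -0.06 -0.79 -2.47 -0.86  1.09] [613.9 215.6 398.8] F [ 1.2  0.6 -2.4] w44.6
 t8.8 [-0.62  0.15 -0.79 -2.25 -1.42  1.08] [618.4  64.1 422.6] F [ 0.3  0.6 -0.4] w44.9
[-0.62  0.15 -0.79 -2.25 -1.42 -2.06]
flipped t11.7 [-0.62  0.15 -0.79 -2.25 -1.42 -2.06] [618.4  64.1 422.6] F [-0.3  0.4 -1.8] w44.7
held t13.2 [-0.62  0.15 -0.79 -2.25 -1.42 -2.06] [618.4  64.1 422.6] F [-0.6  0.2 -1.3] w45.2
```

View pics/flip.png

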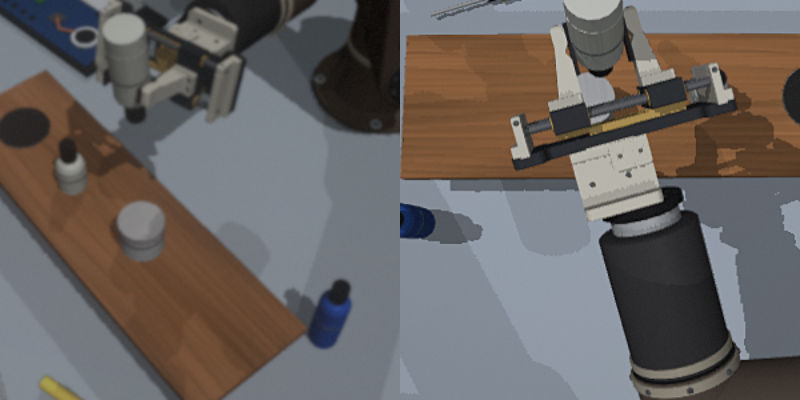

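The cap points straight down in both crops, with the bottle firmly between the pads, and it stayed so for over 1.4 s. Next I turn it back upright and carry it over the coaster.

```bash
python3 - <<'E'
from h import *
j=np.array(bot.read_state()["joint_pos"])
for k in(1,2,3):
    jj=j.copy();jj[5]+=k*PI/3;bot.move_joints(jj)
rep("back up")
q=tool(.3,0,PI);bot.move_ptp(tcp([620,-233,390],q),q);rep()
bot.move_ptp(tcp(C+[0,0,50],QP),QP);bot.pause(.2);rep("above")
for n in("scene","top"): cv2.imwrite(f"pics/{n}4.png",bot.camera(n)[:,:,::-1])
a,b=[cv2.imread(f"pics/{n}4.png") for n in("scene","top")]
cv2.imwrite("pics/above.png",np.hstack([cv2.resize(a[70:270,130:330],(400,400)),cv2.resize(b[110:310,360:560],(400,400))]))
E
```

```text
back up t16.2 [-0.62  0.15 -0.79 -2.25 -1.42  1.07] [618.4  64.2 422.6] F [ 0.4  1.  -1.7] w44.9
 t17.3 [-0.96  0.22 -0.31 -1.73 -1.3   0.55] [ 638.  -226.4  389.7] F [ 0.5  0.3 -2.1] w44.8
above t18.2 [-0.8   0.28 -0.29 -1.51 -0.99  0.47] [ 647.5 -228.2  235.5] F [-0.4  0.8 -1.2] w44.5
```

View pics/above.png

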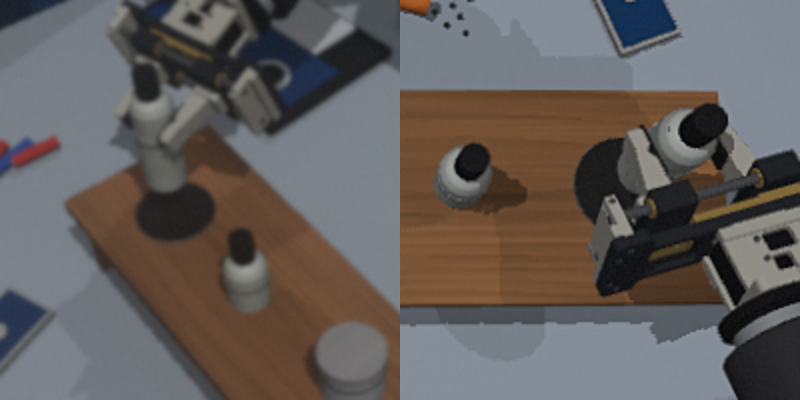

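The bottle hangs upright above the coaster, with its foot over it in the scene crop (~165,190) and the short bottle well clear. I triangulate the cap to check tilt, then lower in small steps with a force check.

```bash
python3 - <<'E'
from h import *
S=cv2.imread("pics/scene4.png");T=cv2.imread("pics/top4.png")
cs=blob(S,(193,98,213,122),dark);ct=blob(T,(498,158,527,188),dark);print(cs,ct,*tri(cs[0],ct[0]))
bot.line_to(tcp(C+[0,0,5],QP),50);bot.pause(.2);rep()
for k in range(12):
    bot.line_to(tcp(C+[0,0,4-k],QP),20);bot.pause(.05);f=bot.read_state()["contact_force"][2]
    print(4-k,round(f,1))
    if f>3: break
rep()
E
```

```text
(array([202.50555556, 110.77222222]), array([  4,   4,  12,  18, 180], dtype=int32)) (array([511.7947494 , 173.53460621]), array([  1,   4,  25,  26, 419], dtype=int32)) [ 629.93309328 -236.94801145  288.19830428] 0.7874624123683523
 t19.5 [-0.82  0.37 -0.32 -1.56 -1.01  0.6 ] [ 647.6 -227.9  190. ] F [ 0.2 -0.8 -0.6] w45.0
4 -1.2
3 -1.7
2 -1.2
1 -2.4
0 -0.8
-1 -2.0
-2 -1.2
-3 6.1
 t21.9 [-0.82  0.38 -0.32 -1.57 -1.01  0.62] [ 647.9 -227.9  182.5] F [-2.2  0.8  6.1] w44.8
```

```bash
python3 - <<'E'
from h import *
bot.move_gripper(52);bot.move_gripper(86);bot.pause(.2);rep("open")
s=bot.read_state();p=np.array(s["tcp_pos"]);z=R.from_quat(QP).as_matrix()[:,2]
bot.line_to(p-110*z,80);rep("back")
q=tool(.3,0,PI);bot.move_ptp(tcp([540,-200,400],q,80),q);bot.pause(.3);rep("away")
for n in("scene","top"): cv2.imwrite(f"pics/{n}5.png",bot.camera(n)[:,:,::-1])
a,b=[cv2.imread(f"pics/{n}5.png") for n in("scene","top")]
cv2.imwrite("pics/end.png",np.hstack([cv2.resize(a[100:400,150:450],(400,400)),cv2.resize(b[90:390,260:560],(400,400))]))
for nm,im,z0 in(("scene",a,0),):
    pass
E
```

```text
open t23.3 [-0.82  0.38 -0.32 -1.57 -1.01  0.62] [ 647.6 -227.9  181.5] F [0.2 0.3 0.5] w86.1
back t24.8 [-0.99  0.27 -0.37 -1.44 -1.14  0.56] [ 549.1 -258.3  219.1] F [-0.8  0.2  0.7] w85.8
away t25.9 [-1.23  0.08 -0.45 -1.59 -1.54  0.53] [ 482.1 -217.9  399.4] F [-0.1 -0.2 -0.1] w86.2
```

View pics/end.png

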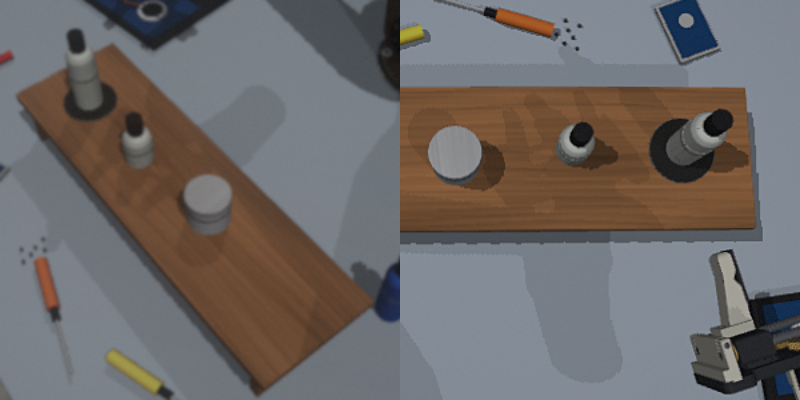

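The bottle stands upright on the coaster, with a dark rim visible all round its foot (end crop ~88,105). The short bottle and tin have not moved. I do a last numeric check and hand in.

```bash
python3 - <<'E'
from h import *
S=cv2.imread("pics/scene5.png");T=cv2.imread("pics/top5.png")
cs=blob(S,(196,120,220,141),dark);ct=blob(T,(485,165,515,194),dark);print(cs,ct,*tri(cs[0],ct[0]))
cs=blob(S,(240,178,262,203),dark);ct=blob(T,(380,175,412,206),dark);print("short",*tri(cs[0],ct[0]))
bot.close_job()
E
```

```text
(array([206.76027397, 130.60273973]), array([  6,   3,  11,  16, 146], dtype=int32)) (array([498.20189274, 181.57728707]), array([  3,   7,  22,  20, 317], dtype=int32)) [ 631.45670675 -235.40340725  237.15758407] 0.3306154540923493
short [627.86605946 -84.21433499 178.92284244] 0.2129868183462422
the job is handed in; nothing more can be done
```

The job is handed in. I picked the tall white bottle off the riser and turned it over in the air. It stayed cap down for about 1.4 s. I then stood it upright on the coaster, let go and backed the arm clear, by about 26 s on the robot's clock.

**Final position:** the cap measures at (631, -235), against a coaster centre of about (630, -233). That is about 2 mm off, with roughly 22 mm to spare. Cap height (237 mm) matches a bottle standing upright on the coaster, and the last picture shows it standing wholly on it.

**Bystanders:** the short bottle is where it was to within 0.1 mm. The tin looks unmoved in the pictures, but I did not re-measure it. The blue look-alike looks undisturbed too.

**Force and disagreements:** the largest force I read was about 6 N, at set-down. Above the coaster the cap measured about 4 mm off in y, but this was gone once the bottle stood. Contact came about 5 mm lower than planned: I had allowed 2 mm of that, and the arm or grip accounts for the rest. No check failed.

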